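# Turn the hook carousel and hang up the puller yoke

## Robot

A 6-joint arm with a two-finger parallel gripper is mounted at the origin on the work surface; the furniture and walls round the work are solid. World frame = base frame: x ahead of the robot, y to its left, z up, the work surface at z = 0. Lengths are in m, angles in rad, forces in N, time in s.
With the tool pointing down it reaches from about 0.25 to 0.775 m from the base axis. Payload 4 kg.
Tool frame: the origin (TCP) lies midway between the tips of the shut fingers; the grasp point (between the pads) lies 19 mm behind it; x points along the fingers, z is the direction in which the jaws open and shut, and the axes are right-handed (so a half turn about x gives the same grasp; the last joint's range is limited). The gripper opens to 85 mm and grips with 20 to 120 N. Pads are 22 mm wide; open, the fingers measure 114 mm over their backs; the gripper's body (76 mm by 85 mm) begins 54 mm behind the grasp point. The pads swing forward as they close: fully open they stand 13 mm farther back than shut.
Start: joints at [1.077, 0.087, 1.371, -0, 1.684, -0.103], TCP at [0.21, 0.509, 0.231] pointing down, gripper open.
Joint ranges: [-3.1, 3.1], [-0.76, 2.03], [0.27, 2.55], [-1.08, 4.22], [0.17, 2.65], [-2.57, 2.57]. Speed limits (rad/s): [2.79, 2.79, 3.14, 3.14, 3.14, 3.14].

## Interface

Orientations are given as a unit quaternion [w, x, y, z].
In Python, from cell import robot gives the robot as it stands.
- The arm moves only by the shell command python3 -m inch 'ROWS' [OPENING] [FORCE]. ROWS is JSON, a list of rows, each an object of numbers: "dx", "dy", "dz": the shift along the world's x, y, z in cm; "ax", "ay", "az": the turn, a rotation vector about the world's x, y, z in degrees. A call has 1 to 12 rows; each row shifts and turns the commanded pose from where the row before left it; what a row does not reach is not made up. A row lasts 1/12 s, in which the tool goes at most 41.7 mm and 7.16 degrees, less where a joint would pass 70% of its speed; a pose out of reach is approached as far as the arm can. A call is refused whole if a number of a shift passes 4.17 or a number of a turn 7.16, either way. A call with a gripper value outside its range is refused whole. OPENING is the finger opening in cm, from 0 to 8.54, set as the call begins (- or left out, the last holds). The fingers move at their own pace and stop on an object; FORCE is the grip in N (left out, the last holds). Time passes only in rows, so rows that do not move let the fingers close. It gives the time, the measured TCP pose, the force and the opening at its end, in the units of the state.
- robot.read_state(): the state, without advancing time (a new reading comes with each control period).
- robot.grab_frame(name): name is "scene" or "top" or "wrist"; returns a dict with "image" (400x640x3 uint8, red, green, blue), "camera_matrix" (3x3 intrinsics, pixels), "extrinsics" (4x4, takes a point from world to camera coordinates). Camera axes: x right, y down, z forward; pixel columns grow to the right and rows downward; lengths in m; the calibration is good to about 2 mm. The wrist camera is an equidistant fisheye: a pixel r from the principal point sees the ray r / f radians off the axis. A picture is of the moment at which its call begins. There is no depth.
- robot.hand_in(): hands the job in, once; it reports no verdict.
The state is a dict: "clock": time; "qpos": joint angles; "dq": joint speeds; "joint_efforts": joint torques, N m; "ee_pos": TCP position; "tcp_rot": TCP orientation; "wrist_force": force on the tool from outside, world axes, zero at the start; "torque": the same for the moment, N m; "width": finger opening in m.
Only numpy, scipy, OpenCV 4.12 (cv2) and the standard library are available. Lean on these libraries where they do the work, as an engineer would, in place of code of your own. Each camera call takes 0.05 s, during which the arm holds its last target.

## Task

Turn the small hook carousel by its black crank post until its one free hook stands over the steel stud on the foot's tongue, and leave it there. Then pick up the loose two-legged puller yoke and hang it upright by its bore on that free hook, legs astride the arm, pressing it down past the spring leaf until it sits firmly on the hook's sprung collar: feel for the collar, press on it with about 15 N, never more than 25 N. Let go, and leave the other things on the bench where they lie.

Things in the scene. Friction and masses are not known exactly. Their poses are not given: they have to be found in the camera images.
- stand: Fixed carousel stand: grey round foot 130 mm across, 12 mm high, with a column and an 18 mm wide grey tongue running out along the stand's own -x to 108 mm from the axis. Origin: on the carousel's vertical axis at table height; z up.
- load_mark (a point): Top of the 12 mm steel stud on the tongue, 100 mm from the carousel axis along the stand's own -x, 10 mm above the table: the free hook must stand over it.
- spinner (a joint): Turn of the carousel in rad about its vertical axis, positive counterclockwise from above; 0 = free hook over the stud. It starts at +0.8 to +2.2 and must turn back clockwise. Friction 0.2 N m; stays where left. Four arms 10 mm wide, 96 to 104 mm high, each with a peg 100 mm from the axis; the three other pegs carry two bearings and a smaller yoke, fixed to them.
- crank (a point): Centre of the crank post's upright black knob, 18 mm in diameter, from 182 to 224 mm above the table, on a 10 mm rod 50 mm from the carousel axis, exactly opposite the free hook; it turns with the carousel. All else on the carousel ends below 192 mm.
- free_arm (a point): On the free hook's vertical axis, at the end of its arm, 110 mm above the table; turns with the carousel. The hook: a 12 mm upright pin with tapered tip, 34 mm tall above a 22 mm sprung collar (5 N/mm, 6 mm travel). Its stem telescopes: the collar's top at rest lies 125 to 155 mm above the table, different each time and not reported, so find it by touch.
- leaf (a joint): How far (m) the free hook's spring leaf is pushed in: 0 = out, about 0.002 to 0.005 while the yoke's bore is over it. The bowed leaf sticks out 4.5 mm on the pin's side away from the axis; its slope begins 23 mm and its bulge lies 5 to 7 mm above the collar. Pushing the yoke down past it takes only some 2 to 6 N, partly covered by the yoke's weight.
- yoke: Loose steel yoke of a puller, 0.15 to 0.3 kg, standing on two legs. Origin midway between the feet on the table, z up. Legs at y = +-35 mm, 10 mm thick, 24 mm wide in x, 70 mm long; 56 mm free between the feet. Crosshead 30 x 84 x 14 mm at z 70 to 84 mm; on it a tubular boss, 28 mm in diameter, z 84 to 118 mm: grip here. A 14 mm bore runs through both along z at x = y = 0.
- yoke_bore (a point): Centre of the lower mouth of the yoke's bore, on the underside of the crosshead, 70 mm above the feet. This face comes to rest on the hook's collar.
- loose_bearing: A ball bearing 52 mm across and 15 mm high, lying on the bench; a bystander.
- grey_tape: A roll of grey tape 98 mm across and 48 mm high lying flat; a bystander.

How it is judged:
On the way, in this order (a step that is already met when the one before it is completed fails the run):
1. the free hook is brought over the stud and left there, nothing hung on it yet (value of joint spinner between -0.14 and 0.14 rad and velocity of joint spinner between -0.05 and 0.05 rad/s and contact force between stand and the fingers below 0.1 N and value of joint leaf below 0.0008 m), for 0.2 s.
2. the yoke, over the spring leaf, is pressed firmly down on the free hook (the pinch of the leaf and pin counts in the contact force) (value of joint leaf above 0.0012 m and horizontal distance between yoke_bore and load_mark below 0.022 m and angle between yoke's own z axis and vertical below 0.12 rad and value of joint spinner between -0.14 and 0.14 rad and contact force between yoke and stand above 17 N), for 0.1 s.
At the end, for the whole second after the job is handed in: The carousel stands with the free hook over the stud (within 0.14 rad), the yoke hangs upright (within 0.12 rad) on that hook with its bore over the spring leaf (leaf pushed in more than 1.2 mm) and within 22 mm of the stud horizontally, at rest and released (value of joint spinner between -0.14 and 0.14 rad and value of joint leaf above 0.0012 m and horizontal distance between yoke_bore and load_mark below 0.022 m and angle between yoke's own z axis and vertical below 0.12 rad and linear speed of yoke below 0.02 m/s and contact force between yoke and stand above 0.5 N and contact force between yoke and the fingers below 0.1 N); the robot touches nothing.
It fails at once if the yoke is pressed too hard on the carousel, over 35 N in all contacts together, of which the leaf pinching the pin in the bore makes about 8 N (contact force between yoke and stand above 35 N).
It fails at once if a bystander is moved by more than 20 mm (distance of any of loose_bearing, grey_tape from where it was at the start of the episode above 0.02 m).
It also fails if it takes over 67 s, if anything falls off the work surface, if the arm or the gripper's body presses on something with over 40 N, if the wrist force passes 120 N, or if a joint passes its speed limit or range.

## Working session

There is one attempt and no reset: what is moved stays moved. The work goes in short steps, Python scripts to look and compute and a shell command to move; the robot and the scene stay as the last step left them, time stands still between calls to the robot, and variables do not carry over. Pictures are saved under pics/ and viewed, and the job is handed in when it is done.

```bash
ls; mkdir -p pics; python3 - <<'E'
from cell import robot
import cv2
s=robot.read_state();print(s)
for n in("scene","top","wrist"):
    f=robot.grab_frame(n);cv2.imwrite(f"pics/{n}0.png",f["image"][:,:,::-1]);print(n,f["camera_matrix"].tolist(),f["extrinsics"].round(4).tolist())
E
```

```text
pics
{'clock': 0.0, 'qpos': array([ 1.07688768e+00,  8.79764983e-02,  1.37227222e+00,  8.92677547e-06,
        1.68361557e+00, -1.03088109e-01]), 'dq': array([ 6.79826684e-04, -1.95411718e-03, -5.42287273e-04,  1.37211036e-05,
       -1.04015929e-03,  1.27681511e-03]), 'joint_efforts': array([-1.29818338e-03, -3.51851785e+01, -3.13274753e+01, -2.71871695e-04,
        1.07326184e-02,  1.80097260e-06]), 'ee_pos': array([0.20927554, 0.5080825 , 0.23011828]), 'tcp_rot': array([ 0.5868567 , -0.39377259,  0.58827925,  0.39302657]), 'wrist_force': array([-0.34037726,  0.51302314,  0.22738427]), 'torque': array([-0.0212984 ,  0.04782891,  0.00083516]), 'width': 0.08530978930253712}
scene [[362.95266093494246, 0.0, 323.78222919801397], [0.0, 362.95266093494246, 199.78509787242058], [0.0, 0.0, 1.0]] [[0.5773, -0.8165, -0.0102, -0.2682], [-0.5734, -0.3965, -0.717, 0.3303], [0.5814, 0.4197, -0.697, 0.777], [0.0, 0.0, 0.0, 1.0]]
top [[379.64131841804254, 0.0, 327.2536183702871], [0.0, 379.64131841804254, 204.02590353862564], [0.0, 0.0, 1.0]] [[-0.0004, -1.0, 0.0076, -0.0038], [-0.9933, -0.0005, -0.1158, 0.4604], [0.1158, -0.0076, -0.9932, 1.1428], [0.0, 0.0, 0.0, 1.0]]
wrist [[309.70691628693146, 0.0, 316.98230164085135], [0.0, 309.70691628693146, 199.48909578553582], [0.0, 0.0, 1.0]] [[0.3795, 0.9252, -0.0007, -0.5485], [0.8886, -0.3643, 0.2786, -0.0368], [0.2575, -0.1064, -0.9604, 0.378], [0.0, 0.0, 0.0, 1.0]]
```

View pics/scene0.png

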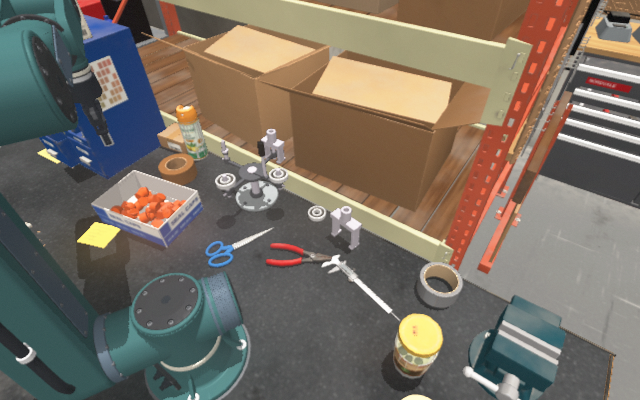

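View pics/top0.png

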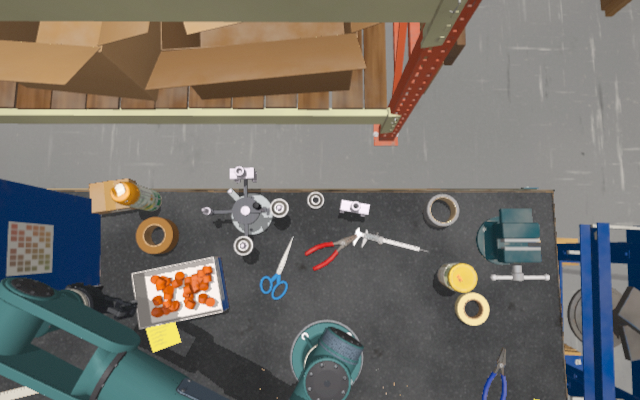

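View pics/wrist0.png

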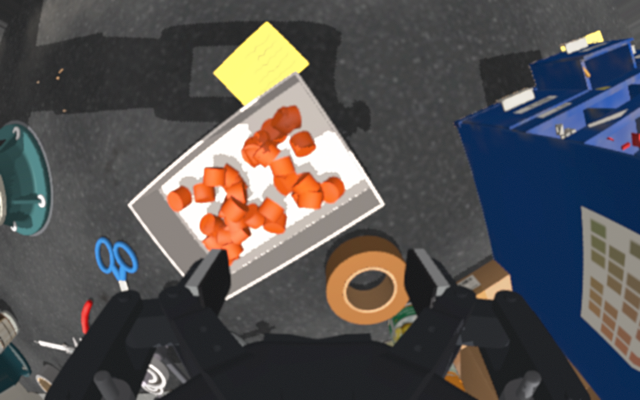

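The overview shows the carousel at top (250,213) and scene (257,185). The yoke is at top (354,208). The bearing is at (316,200) and the grey tape at (443,210). I'll zoom in on these.

```bash
python3 - <<'E'
import cv2
a=cv2.imread("pics/top0.png")[155:265,190:390];cv2.imwrite("pics/topz.png",cv2.resize(a,None,fx=4,fy=4,interpolation=cv2.INTER_CUBIC))
a=cv2.imread("pics/scene0.png")[120:255,200:370];cv2.imwrite("pics/scenez.png",cv2.resize(a,None,fx=4,fy=4,interpolation=cv2.INTER_CUBIC))
E
```

```text
(no output)
```

View pics/topz.png

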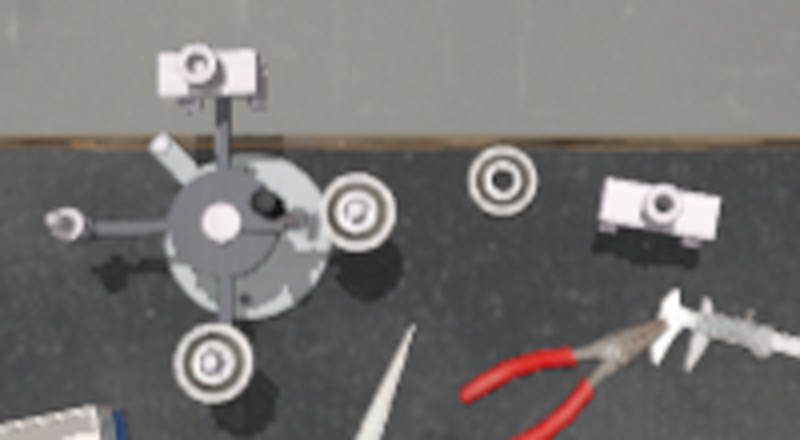

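View pics/scenez.png

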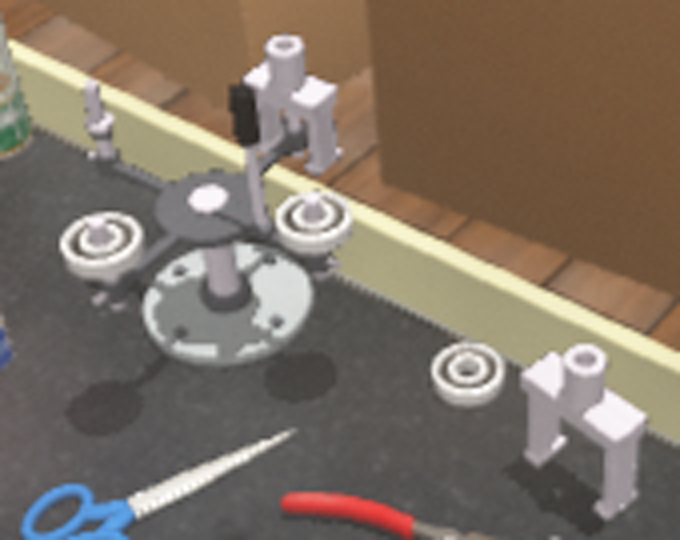

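```bash
cat > h.py <<'E'
import numpy as np
C={"scene":(np.array([[362.95266,0,323.78223],[0,362.95266,199.7851],[0,0,1]]),),"top":()}
from cell import robot
_c={}
def cam(n):
    if n not in _c:
        f=robot.grab_frame(n);_c[n]=(f["camera_matrix"],f["extrinsics"])
    return _c[n]
def ray(n,u,v):
    K,E=cam(n);R=E[:3,:3];c=-R.T@E[:3,3]
    d=R.T@np.linalg.inv(K)@[u,v,1];return c,d/np.linalg.norm(d)
def plane(n,u,v,z):
    c,d=ray(n,u,v);return c+d*(z-c[2])/d[2]
def tri(n1,p1,n2,p2):
    c1,d1=ray(n1,*p1);c2,d2=ray(n2,*p2)
    A=np.stack([d1,-d2],1);t=np.linalg.lstsq(A,c2-c1,rcond=None)[0]
    a=c1+d1*t[0];b=c2+d2*t[1];return (a+b)/2,np.linalg.norm(a-b)
def proj(n,p):
    K,E=cam(n);q=K@(E[:3,:3]@p+E[:3,3]);return q[:2]/q[2]
E
python3 - <<'E'
from h import *
np.set_printoptions(precision=4,suppress=True)
T=lambda u,v:(190+(u+.5)/4-.5,155+(v+.5)/4-.5)
S=lambda u,v:(200+(u+.5)/4-.5,120+(v+.5)/4-.5)
print("hub",tri("top",T(220,222),"scene",S(208,198)))
print("crank",tri("top",T(267,203),"scene",S(241,88)), plane("top",*T(267,201),.224))
print("hook tip",tri("top",T(60,222),"scene",S(92,85)))
print("stud",plane("top",*T(160,145),.01))
print("yoke boss",tri("top",T(664,205),"scene",S(586,356)),plane("top",*T(664,204),.118),plane("scene",*S(586,354),.118))
for c in [(607,178),(721,195),(718,241),(600,226)]: print("crosshead",plane("top",*T(*c),.084))
print("bearing",plane("top",*T(503,180),.015))
print("foot c",plane("top",*T(246,237),.012))
E
```

```text
hub (array([0.4332, 0.2324, 0.1094]), np.float64(0.0003912164308413945))
crank (array([0.4332, 0.1784, 0.2269]), np.float64(0.0007064755823483451)) [0.4351 0.1787 0.224 ]
hook tip (array([0.4264, 0.3256, 0.175 ]), np.float64(0.00012451873662252025))
stud [0.5036 0.3019 0.01  ]
yoke boss (array([ 0.4447, -0.0839,  0.1202]), np.float64(0.001329062139432207)) [ 0.4452 -0.0836  0.118 ] [ 0.4485 -0.0823  0.118 ]
crosshead [ 0.4682 -0.0448  0.084 ]
crosshead [ 0.4557 -0.1283  0.084 ]
crosshead [ 0.4218 -0.1256  0.084 ]
crosshead [ 0.4328 -0.0395  0.084 ]
bearing [0.4755 0.0332 0.015 ]
foot c [0.4312 0.2326 0.012 ]
```

The ray casts agree with the given sizes:

| Item | Measured | Check |
|---|---|---|
| Carousel axis | (0.4325, 0.2325) | – |
| Stud | 99 mm from the axis, at 44.3° | expected 100 mm |
| Crank | radius 50 mm, at about −89° | expected 50 mm |
| Crosshead | about 84 × 34 mm, y axis at 82° | expected 84 × 30 mm |

The carousel therefore has to turn about −47°. Next I'll get the tool yaw.

```bash
python3 - <<'E'
from h import *
from scipy.spatial.transform import Rotation as R
s=robot.read_state();q=s["tcp_rot"];M=R.from_quat([q[1],q[2],q[3],q[0]]).as_matrix();print(M.round(3),s["clock"])
print(np.degrees(np.arctan2(M[1,2],M[0,2])))
T=lambda u,v:(190+(u+.5)/4-.5,155+(v+.5)/4-.5)
for a in (89,90,91,92,93,94,95):
    r=np.radians(a);u=np.array([np.cos(r),np.sin(r)]);
    k=proj("top",np.r_[np.array([.4325,.2325])-.05*u,.224]);print(a,(k-[190,155])*4+1.5, (proj("top",np.r_[np.array([.4325,.2325])+.1*u,.100])-[190,155])*4+1.5)
E
```

```text
[[-0.001 -0.925  0.381]
 [-0.001  0.381  0.925]
 [-1.     0.    -0.001]] 0.25
67.6110154045274
89 [260.97588976 206.37394497] [ 83.43172453 221.65067814]
90 [261.017554   205.01479251] [ 83.32480072 224.06779738]
91 [261.03531124 203.65591196] [ 83.26033809 226.48582909]
92 [261.02916355 202.29771655] [ 83.23837992 228.90403526]
93 [260.99912027 200.94061904] [ 83.25895651 231.32167705]
94 [260.94519797 199.58503161] [ 83.32208513 233.73801494]
95 [260.86742046 198.23136572] [ 83.42777001 236.152309  ]
```

```bash
python3 -m inch '[{"dz":1.5,"dx":1.87,"dy":-2.74,"az":-5.63},{"dz":1.5,"dx":1.87,"dy":-2.74,"az":-5.63},{"dx":1.87,"dy":-2.74,"az":-5.63},{"dx":1.87,"dy":-2.74,"az":-5.63},{"dx":1.87,"dy":-2.74,"az":-5.63},{"dx":1.87,"dy":-2.74,"az":-5.63},{"dx":1.87,"dy":-2.74,"az":-5.63},{"dx":1.87,"dy":-2.74,"az":-5.63},{"dx":1.87,"dy":-2.74,"az":-5.63},{"dx":1.87,"dy":-2.74,"az":-5.63},{"dx":1.87,"dy":-2.74,"az":-5.63},{"dx":1.87,"dy":-2.74,"az":-5.63}]'
python3 -m inch '[{},{}]'
python3 - <<'E'
from h import *
import cv2
for n in("wrist","top"):
    f=robot.grab_frame(n);cv2.imwrite(f"pics/{n}1.png",f["image"][:,:,::-1])
E
```

```text
validation failed for argument at $[0]...
validation failed for argument at $[0]...
```

View pics/wrist1.png

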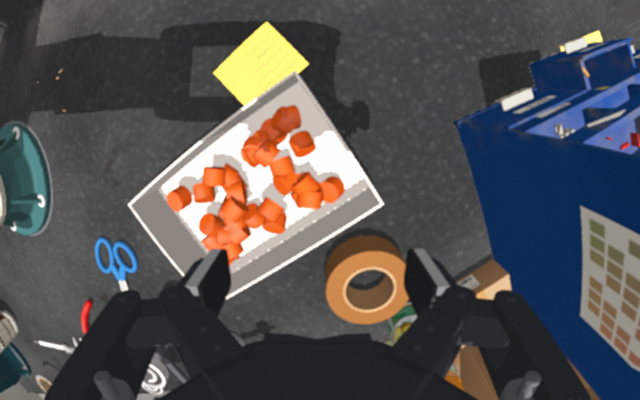

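The view hasn't changed because the call was refused. Each row probably needs all six keys.

```bash
python3 -m inch '[{"dx":1.87,"dy":-2.74,"dz":1.5,"ax":0,"ay":0,"az":-5.63},{"dx":1.87,"dy":-2.74,"dz":1.5,"ax":0,"ay":0,"az":-5.63},{"dx":1.87,"dy":-2.74,"dz":0,"ax":0,"ay":0,"az":-5.63},{"dx":1.87,"dy":-2.74,"dz":0,"ax":0,"ay":0,"az":-5.63},{"dx":1.87,"dy":-2.74,"dz":0,"ax":0,"ay":0,"az":-5.63},{"dx":1.87,"dy":-2.74,"dz":0,"ax":0,"ay":0,"az":-5.63},{"dx":1.87,"dy":-2.74,"dz":0,"ax":0,"ay":0,"az":-5.63},{"dx":1.87,"dy":-2.74,"dz":0,"ax":0,"ay":0,"az":-5.63},{"dx":1.87,"dy":-2.74,"dz":0,"ax":0,"ay":0,"az":-5.63},{"dx":1.87,"dy":-2.74,"dz":0,"ax":0,"ay":0,"az":-5.63},{"dx":1.87,"dy":-2.74,"dz":0,"ax":0,"ay":0,"az":-5.63},{"dx":1.87,"dy":-2.74,"dz":0,"ax":0,"ay":0,"az":-5.63}]'
python3 -m inch '[{"dx":0,"dy":0,"dz":0,"ax":0,"ay":0,"az":0},{"dx":0,"dy":0,"dz":0,"ax":0,"ay":0,"az":0}]'
python3 - <<'E'
from h import *
import cv2
for n in("wrist","top"):
    f=robot.grab_frame(n);cv2.imwrite(f"pics/{n}2.png",f["image"][:,:,::-1])
E
```

```text
clock: 1.4
ee_pos: [0.4345, 0.1783, 0.2616]
tcp_rot: [0.707, 0.002, 0.707, -0.001]
wrist_force: [0.1, 1.0, 0.2]
width: 0.0851
clock: 1.57
ee_pos: [0.4345, 0.1785, 0.2612]
tcp_rot: [0.707, 0.001, 0.707, -0.001]
wrist_force: [0.2, -0.3, -0.7]
width: 0.0853
```

View pics/wrist2.png

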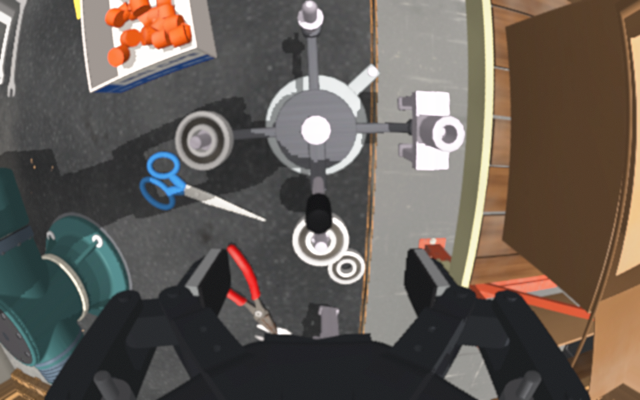

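The wrist view from above shows the free hook at (310,15), the stud tongue at (370,73), the hub at (316,129) and the knob at (318,213), between the jaws horizontally. I'll project the estimates into this view to check them.

```bash
cat >> h.py <<'E'
def wproj(f,p):
    K,E=f["camera_matrix"],f["extrinsics"];q=E[:3,:3]@p+E[:3,3];th=np.arctan2(np.hypot(q[0],q[1]),q[2]);ph=np.arctan2(q[1],q[0])
    return K[0,2]+K[0,0]*th*np.cos(ph),K[1,2]+K[1,1]*th*np.sin(ph)
def wplane(f,u,v,z):
    K,E=f["camera_matrix"],f["extrinsics"];a=np.array([(u-K[0,2])/K[0,0],(v-K[1,2])/K[1,1]]);th=np.linalg.norm(a)
    d=np.r_[a/th*np.sin(th),np.cos(th)];R=E[:3,:3];c=-R.T@E[:3,3];d=R.T@d;return c+d*(z-c[2])/d[2]
E
python3 - <<'E'
from h import *
np.set_printoptions(precision=4,suppress=True)
f=robot.grab_frame("wrist")
print("hub",wplane(f,316,129,.1094),"stud",wplane(f,373,71,.010),"knobmid",wplane(f,318,213,.203),"hooktip",wplane(f,308,7,.177))
print(wproj(f,np.array([.434,.182,.224])),wproj(f,np.array([.434,.182,.182])))
E
```

```text
hub [0.4322 0.2341 0.1094] stud [0.5035 0.3048 0.01  ] knobmid [0.4341 0.1822 0.203 ] hooktip [0.4263 0.3303 0.177 ]
(np.float64(317.92984789316995), np.float64(224.10200103969)) (np.float64(317.8057457947546), np.float64(204.30814757273114))
```

```bash
python3 -m inch '[{"dx":0,"dy":0.35,"dz":-2.2,"ax":0,"ay":0,"az":0},{"dx":0,"dy":0,"dz":-2.2,"ax":0,"ay":0,"az":0},{"dx":0,"dy":0,"dz":-2.0,"ax":0,"ay":0,"az":0},{"dx":0,"dy":0,"dz":0,"ax":0,"ay":0,"az":0}]'
python3 -m inch '[{"dx":0,"dy":0,"dz":0,"ax":0,"ay":0,"az":0},{"dx":0,"dy":0,"dz":0,"ax":0,"ay":0,"az":0},{"dx":0,"dy":0,"dz":0,"ax":0,"ay":0,"az":0},{"dx":0,"dy":0,"dz":0,"ax":0,"ay":0,"az":0},{"dx":0,"dy":0,"dz":0,"ax":0,"ay":0,"az":0},{"dx":0,"dy":0,"dz":0,"ax":0,"ay":0,"az":0},{"dx":0,"dy":0,"dz":0,"ax":0,"ay":0,"az":0},{"dx":0,"dy":0,"dz":0,"ax":0,"ay":0,"az":0}]' 1.2 30
python3 - <<'E'
from h import *
import cv2
for n in("wrist",):
    f=robot.grab_frame(n);cv2.imwrite(f"pics/{n}3.png",f["image"][:,:,::-1])
E
```

```text
clock: 2.05
ee_pos: [0.4307, 0.1839, 0.1928]
tcp_rot: [0.704, -0.002, 0.71, 0.001]
wrist_force: [-0.3, -0.3, -1.1]
width: 0.0854
clock: 2.72
ee_pos: [0.4349, 0.1834, 0.1986]
tcp_rot: [0.708, 0.0, 0.706, 0.0]
wrist_force: [2.5, 0.2, 3.7]
width: 0.017
```

View pics/wrist3.png

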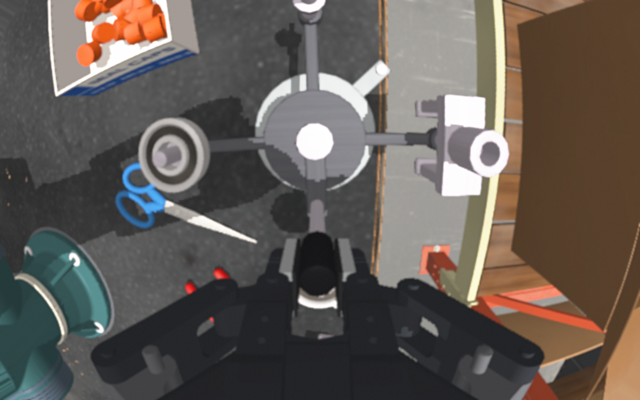

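The knob is held between the pads at (317,265), with a width of 17 mm. Now I'll work out the arc.

```bash
python3 - <<'E'
import numpy as np
a=np.radians(np.linspace(-88.3,-135.6,13));p=5.05*np.c_[np.cos(a),np.sin(a)];print(np.diff(p,axis=0).round(2).tolist(),(p[-1]-p[0]).round(2))
E
```

```text
[[-0.35, 0.0], [-0.35, 0.03], [-0.34, 0.05], [-0.34, 0.07], [-0.33, 0.1], [-0.33, 0.12], [-0.32, 0.14], [-0.31, 0.16], [-0.3, 0.18], [-0.28, 0.2], [-0.27, 0.22], [-0.25, 0.24]] [-3.76  1.51]
```

```bash
python3 -m inch '[{"dx":-0.35,"dy":0,"dz":0,"ax":0,"ay":0,"az":-3.95},{"dx":-0.35,"dy":0.03,"dz":0,"ax":0,"ay":0,"az":-3.95},{"dx":-0.34,"dy":0.05,"dz":0,"ax":0,"ay":0,"az":-3.95},{"dx":-0.34,"dy":0.07,"dz":0,"ax":0,"ay":0,"az":-3.95},{"dx":-0.33,"dy":0.10,"dz":0,"ax":0,"ay":0,"az":-3.95},{"dx":-0.33,"dy":0.12,"dz":0,"ax":0,"ay":0,"az":-3.95},{"dx":-0.32,"dy":0.14,"dz":0,"ax":0,"ay":0,"az":-3.95},{"dx":-0.31,"dy":0.16,"dz":0,"ax":0,"ay":0,"az":-3.95},{"dx":-0.30,"dy":0.18,"dz":0,"ax":0,"ay":0,"az":-3.95},{"dx":-0.28,"dy":0.20,"dz":0,"ax":0,"ay":0,"az":-3.95},{"dx":-0.27,"dy":0.22,"dz":0,"ax":0,"ay":0,"az":-3.95},{"dx":-0.25,"dy":0.24,"dz":0,"ax":0,"ay":0,"az":-3.95}]'
python3 -m inch '[{"dx":0,"dy":0,"dz":0,"ax":0,"ay":0,"az":0},{"dx":0,"dy":0,"dz":0,"ax":0,"ay":0,"az":0},{"dx":0,"dy":0,"dz":0,"ax":0,"ay":0,"az":0}]'
python3 - <<'E'
from h import *
import cv2
for n in("wrist","top"):
    f=robot.grab_frame(n);cv2.imwrite(f"pics/{n}4.png",f["image"][:,:,::-1])
E
```

```text
clock: 3.77
ee_pos: [0.3983, 0.198, 0.1986]
tcp_rot: [0.649, 0.286, 0.645, -0.285]
wrist_force: [5.7, -0.7, 3.5]
width: 0.017
clock: 4.02
ee_pos: [0.3976, 0.1986, 0.1986]
tcp_rot: [0.649, 0.285, 0.647, -0.283]
wrist_force: [5.1, 1.2, 4.7]
width: 0.0167
```

View pics/wrist4.png

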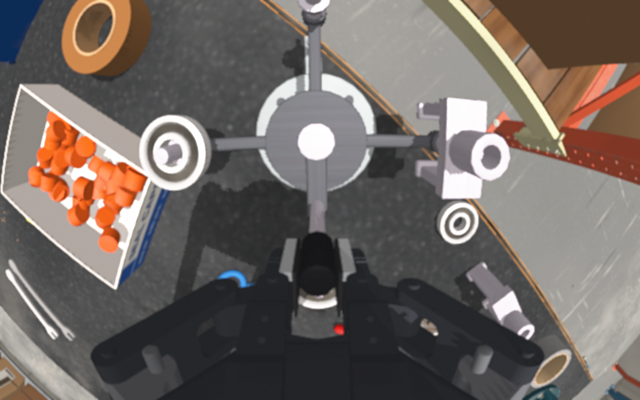

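The arm at (315,60) now nearly covers the tongue at (308,50). I'll release, rise, and check.

```bash
python3 -m inch '[{"dx":0,"dy":0,"dz":0,"ax":0,"ay":0,"az":0},{"dx":0,"dy":0,"dz":0,"ax":0,"ay":0,"az":0},{"dx":0,"dy":0,"dz":0,"ax":0,"ay":0,"az":0},{"dx":0,"dy":0,"dz":0,"ax":0,"ay":0,"az":0},{"dx":0,"dy":0,"dz":0,"ax":0,"ay":0,"az":0},{"dx":0,"dy":0,"dz":3.5,"ax":0,"ay":0,"az":0},{"dx":0,"dy":0,"dz":3.5,"ax":0,"ay":0,"az":0},{"dx":0,"dy":0,"dz":0,"ax":0,"ay":0,"az":0},{"dx":0,"dy":0,"dz":0,"ax":0,"ay":0,"az":0}]' 6 30
python3 - <<'E'
from h import *
import cv2
for n in("wrist","top"):
    f=robot.grab_frame(n);cv2.imwrite(f"pics/{n}5.png",f["image"][:,:,::-1])
a=cv2.imread("pics/top5.png")[155:265,190:390];cv2.imwrite("pics/topz5.png",cv2.resize(a,None,fx=4,fy=4,interpolation=cv2.INTER_CUBIC))
a=cv2.imread("pics/wrist5.png")[0:200,220:480];cv2.imwrite("pics/wz5.png",cv2.resize(a,None,fx=3,fy=3,interpolation=cv2.INTER_CUBIC))
E
```

```text
clock: 4.87
ee_pos: [0.3971, 0.1987, 0.2698]
tcp_rot: [0.649, 0.285, 0.646, -0.283]
wrist_force: [0.4, 0.1, -0.5]
width: 0.0601
```

View pics/wz5.png

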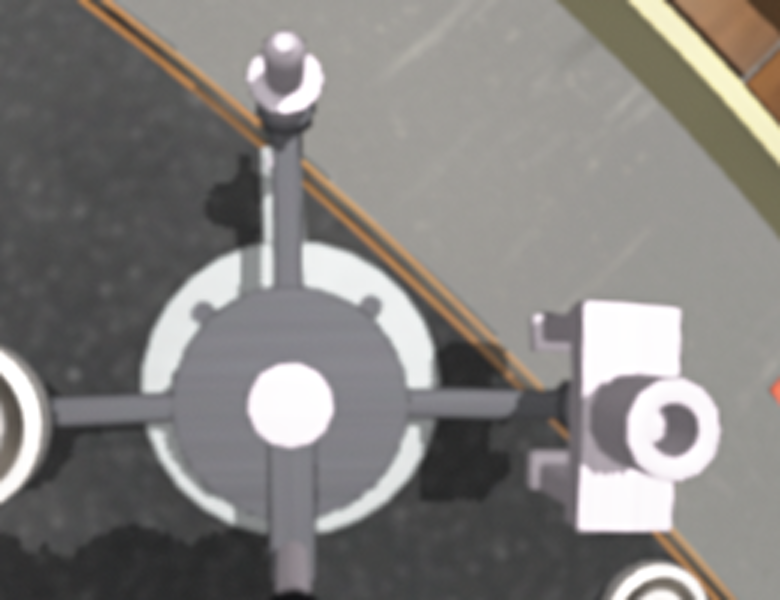

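View pics/topz5.png

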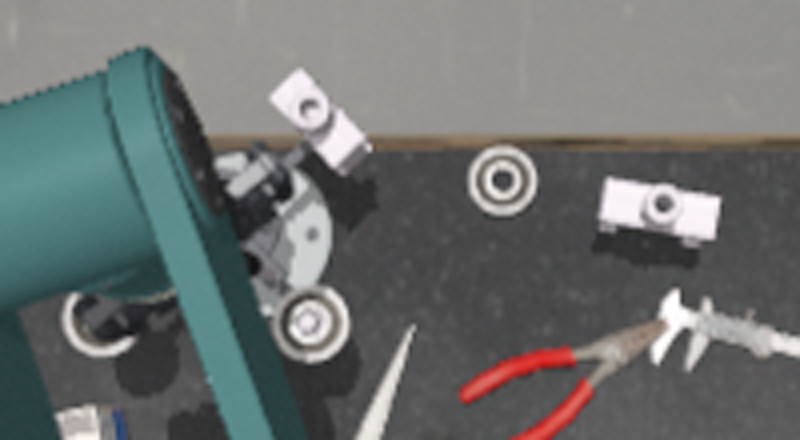

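```bash
python3 - <<'E'
from h import *
np.set_printoptions(precision=4,suppress=True)
f=robot.grab_frame("wrist")
W=lambda u,v:(220+(u+.5)/3-.5,(v+.5)/3-.5)
hub=wplane(f,*W(290,405),.1094);print("hub",hub)
for p in [(242,275),(243,255),(262,150),(260,165)]:
    q=wplane(f,*W(*p),.010);print("tongue edge",p,q)
for p in [(287,280),(286,160)]:
    q=wplane(f,*W(*p),.104);print("arm",q,np.degrees(np.arctan2(*(q-hub)[1::-1])))
q=wplane(f,*W(284,42),.18);print("tip",q,np.degrees(np.arctan2(*(q-hub)[1::-1])))
for a in (40,44.4,48):
    r=np.radians(a)
    for s in (-1,0,1):
        print(a,s,[ (np.array(wproj(f,np.r_[hub[:2]+d*np.array([np.cos(r),np.sin(r)])+s*.009*np.array([-np.sin(r),np.cos(r)]),.01]))-[220,0]).__mul__(3).round() for d in (.066,.1,.108)])
import cv2
p=(np.array([wproj(f,np.r_[hub[:2],0.012])])-[220,0])*3;print("foot c",p)
E
```

```text
hub [0.4308 0.2309 0.1094]
tongue edge (242, 275) [0.4525 0.2791 0.01  ]
tongue edge (243, 255) [0.4591 0.2847 0.01  ]
tongue edge (262, 150) [0.4984 0.31   0.01  ]
tongue edge (260, 165) [0.4929 0.3061 0.01  ]
arm [0.46   0.2593 0.104 ] 44.12873312531665
arm [0.4892 0.2867 0.104 ] 43.670430282265414
tip [0.5015 0.2979 0.18  ] 43.43978003304189
40 -1 [array([319., 235.]), array([323., 158.]), array([324., 140.])]
40 0 [array([297., 234.]), array([301., 156.]), array([302., 139.])]
40 1 [array([276., 233.]), array([280., 156.]), array([281., 138.])]
44.4 -1 [array([307., 233.]), array([304., 156.]), array([304., 138.])]
44.4 0 [array([285., 234.]), array([283., 156.]), array([283., 138.])]
44.4 1 [array([264., 234.]), array([262., 157.]), array([261., 139.])]
48 -1 [array([297., 232.]), array([289., 155.]), array([288., 137.])]
48 0 [array([276., 234.]), array([268., 157.]), array([266., 139.])]
48 1 [array([254., 236.]), array([247., 159.]), array([245., 142.])]
foot c [[289.9289 387.0103]]
```

The arm lies at about 43.9° and the tongue at about 44.4°, so the spinner is near −0.01. Step 1 is done and the fingers are clear. Next I'll take a second wrist view nearer the pin to triangulate it.

```bash
python3 -m inch '[{"dx":2.5,"dy":2.5,"dz":0,"ax":0,"ay":0,"az":0},{"dx":2.5,"dy":2.5,"dz":0,"ax":0,"ay":0,"az":0},{"dx":0,"dy":0,"dz":0,"ax":0,"ay":0,"az":0},{"dx":0,"dy":0,"dz":0,"ax":0,"ay":0,"az":0},{"dx":0,"dy":0,"dz":0,"ax":0,"ay":0,"az":0}]' 
python3 - <<'E'
from h import *
import cv2,pickle
f=robot.grab_frame("wrist");cv2.imwrite(f"pics/wrist6.png",f["image"][:,:,::-1]);pickle.dump((f,robot.read_state()),open("w6.pkl","wb"))
E=f["extrinsics"];print(-E[:3,:3].T@E[:3,3],robot.read_state()["ee_pos"])
a=cv2.imread("pics/wrist6.png")[50:250,220:420];cv2.imwrite("pics/wz6.png",cv2.resize(a,None,fx=3,fy=3,interpolation=cv2.INTER_CUBIC))
E
```

```text
clock: 5.43
ee_pos: [0.4455, 0.248, 0.2657]
tcp_rot: [0.647, 0.283, 0.648, -0.285]
wrist_force: [-0.0, -0.6, -0.0]
width: 0.06
[0.49805152 0.29519871 0.40797786] [0.44547794 0.24784516 0.266526  ]
```

View pics/wrist6.png

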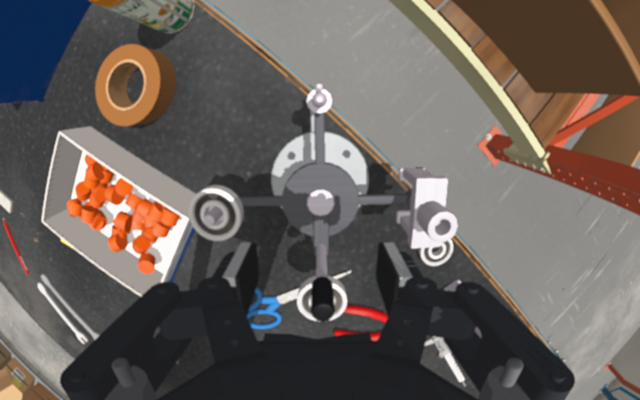

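View pics/wz6.png

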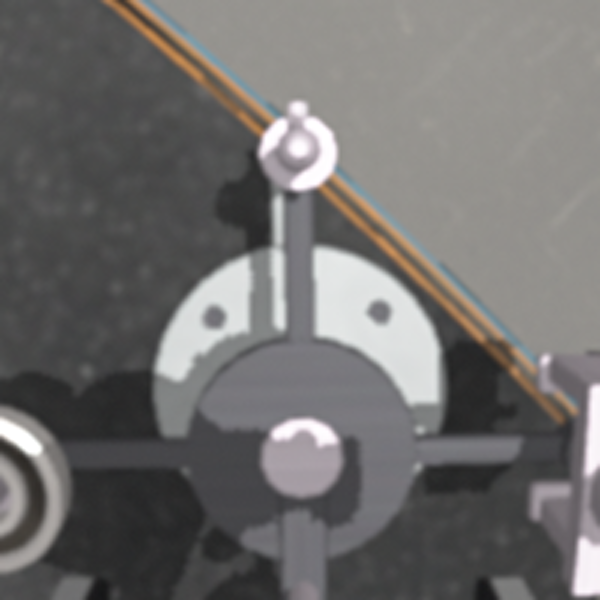

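The view shows the pin almost from straight above, tip at crop (298,147), collar ring centred near (298,153) and the leaf sticking outward at (298,108).

```bash
python3 - <<'E'
from h import *
import pickle
np.set_printoptions(precision=4,suppress=True)
f,s=pickle.load(open("w6.pkl","rb"))
W=lambda u,v:(220+(u+.5)/3-.5,50+(v+.5)/3-.5)
for z in(.16,.175,.19):print("tip",wplane(f,*W(298,146),z))
for z in(.125,.14,.155):print("collar",wplane(f,*W(298,153),z))
print("hub",wplane(f,*W(302,458),.1094))
E
```

```text
tip [0.506  0.3012 0.16  ]
tip [0.5055 0.3009 0.175 ]
tip [0.505  0.3005 0.19  ]
collar [0.5056 0.3006 0.125 ]
collar [0.5052 0.3004 0.14  ]
collar [0.5048 0.3001 0.155 ]
hub [0.433  0.2315 0.1094]
```

The pin is at (0.5054, 0.3006), 100 mm from the hub, which fits. Next I'll look at the yoke from the same relative camera position.

```bash
python3 -m inch '[{"dx":-0.53,"dy":-3.79,"dz":0,"ax":0,"ay":0,"az":0},{"dx":-0.53,"dy":-3.79,"dz":0,"ax":0,"ay":0,"az":0},{"dx":-0.53,"dy":-3.79,"dz":0,"ax":0,"ay":0,"az":0},{"dx":-0.53,"dy":-3.79,"dz":0,"ax":0,"ay":0,"az":0},{"dx":-0.53,"dy":-3.79,"dz":0,"ax":0,"ay":0,"az":0},{"dx":-0.53,"dy":-3.79,"dz":0,"ax":0,"ay":0,"az":0},{"dx":-0.53,"dy":-3.79,"dz":0,"ax":0,"ay":0,"az":0},{"dx":-0.53,"dy":-3.79,"dz":0,"ax":0,"ay":0,"az":0},{"dx":-0.53,"dy":-3.79,"dz":0,"ax":0,"ay":0,"az":0},{"dx":-0.53,"dy":-3.79,"dz":0,"ax":0,"ay":0,"az":0}]' 
python3 -m inch '[{"dx":0,"dy":0,"dz":0,"ax":0,"ay":0,"az":0},{"dx":0,"dy":0,"dz":0,"ax":0,"ay":0,"az":0},{"dx":0,"dy":0,"dz":0,"ax":0,"ay":0,"az":0}]' 8.5 30
python3 - <<'E'
from h import *
import cv2,pickle
f=robot.grab_frame("wrist");cv2.imwrite(f"pics/wrist7.png",f["image"][:,:,::-1]);pickle.dump((f,robot.read_state()),open("w7.pkl","wb"))
a=cv2.imread("pics/wrist7.png")[50:250,220:420];cv2.imwrite("pics/wz7.png",cv2.resize(a,None,fx=3,fy=3,interpolation=cv2.INTER_CUBIC))
g=robot.grab_frame("top");cv2.imwrite(f"pics/top7.png",cv2.resize(g["image"][155:265,190:390,::-1],None,fx=4,fy=4,interpolation=cv2.INTER_CUBIC))
E
```

```text
clock: 6.32
ee_pos: [0.3915, -0.1322, 0.2681]
tcp_rot: [0.648, 0.284, 0.647, -0.284]
wrist_force: [0.5, 0.2, 1.2]
width: 0.0602
clock: 6.57
ee_pos: [0.3925, -0.1304, 0.2677]
tcp_rot: [0.648, 0.284, 0.647, -0.284]
wrist_force: [-0.2, 0.5, -0.6]
width: 0.085
```

View pics/wz7.png

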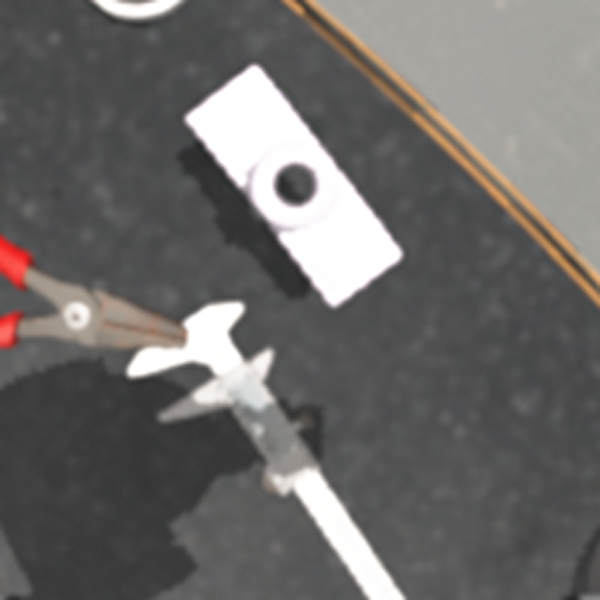

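View pics/top7.png

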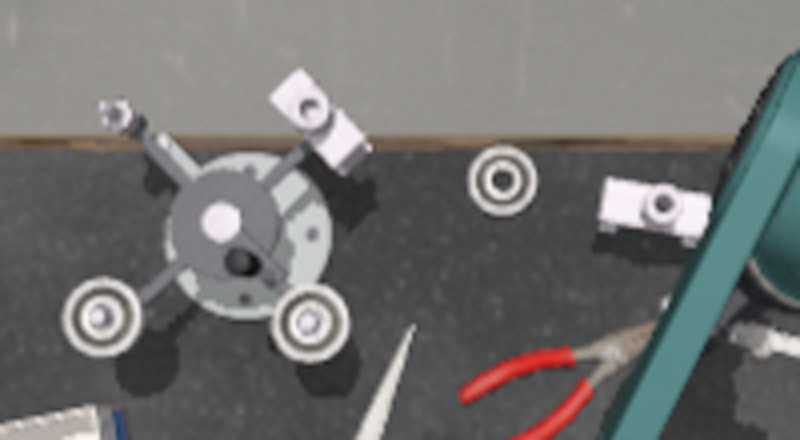

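The bore is at crop (296,184), with crosshead corners at (255,65), (185,120), (335,308) and (403,255). In the top view the free arm lies along the tongue.

```bash
python3 - <<'E'
from h import *
import pickle
np.set_printoptions(precision=4,suppress=True)
f,s=pickle.load(open("w7.pkl","rb"))
W=lambda u,v:(220+(u+.5)/3-.5,50+(v+.5)/3-.5)
print("bore",wplane(f,*W(296,184),.118),s["ee_pos"])
c=[wplane(f,*W(*p),.084)[:2] for p in [(256,63),(184,119),(335,308),(404,255)]]
print(np.array(c),np.mean(c,0))
for a,b in((0,3),(1,2),(1,0),(2,3)):
    d=c[a]-c[b];print(np.linalg.norm(d),np.degrees(np.arctan2(d[1],d[0])))
q=s["tcp_rot"];from scipy.spatial.transform import Rotation as R
M=R.from_quat([q[1],q[2],q[3],q[0]]).as_matrix();print(np.degrees(np.arctan2(M[1,2],M[0,2])))
E
```

```text
bore [ 0.446  -0.0835  0.118 ] [ 0.3928 -0.1298  0.2677]
[[ 0.4683 -0.0444]
 [ 0.4371 -0.0392]
 [ 0.4233 -0.1233]
 [ 0.4537 -0.1281]] [ 0.4456 -0.0838]
0.08502474492033682 80.14787794278664
0.08528593753188396 80.73771394492206
0.03167183100175795 170.5329840488304
0.030796727927195743 171.0214860019604
-47.31920885600052
```

```bash
python3 -m inch '[{"dx":2.66,"dy":2.34,"dz":-1,"ax":0,"ay":0,"az":0},{"dx":2.67,"dy":2.34,"dz":-1,"ax":0,"ay":0,"az":0},{"dx":0,"dy":0,"dz":-3.2,"ax":0,"ay":0,"az":0},{"dx":0,"dy":0,"dz":-3.2,"ax":0,"ay":0,"az":0},{"dx":0,"dy":0,"dz":-3.2,"ax":0,"ay":0,"az":0},{"dx":0,"dy":0,"dz":-2.5,"ax":0,"ay":0,"az":0},{"dx":0,"dy":0,"dz":-1.5,"ax":0,"ay":0,"az":0},{"dx":0,"dy":0,"dz":0,"ax":0,"ay":0,"az":0},{"dx":0,"dy":0,"dz":0,"ax":0,"ay":0,"az":0},{"dx":0,"dy":0,"dz":0,"ax":0,"ay":0,"az":0}]'
```

```text
clock: 7.5
ee_pos: [0.4476, -0.0832, 0.1129]
tcp_rot: [0.649, 0.283, 0.647, -0.283]
wrist_force: [-0.0, 0.7, 0.3]
width: 0.0852
```

```bash
python3 -m inch '[{"dx":-0.15,"dy":0,"dz":-1.1,"ax":0,"ay":0,"az":0},{"dx":0,"dy":0,"dz":-1.0,"ax":0,"ay":0,"az":0},{"dx":0,"dy":0,"dz":0,"ax":0,"ay":0,"az":0},{"dx":0,"dy":0,"dz":0,"ax":0,"ay":0,"az":0},{"dx":0,"dy":0,"dz":0,"ax":0,"ay":0,"az":0}]'
python3 -m inch '[{"dx":0,"dy":0,"dz":0,"ax":0,"ay":0,"az":0},{"dx":0,"dy":0,"dz":0,"ax":0,"ay":0,"az":0},{"dx":0,"dy":0,"dz":0,"ax":0,"ay":0,"az":0},{"dx":0,"dy":0,"dz":0,"ax":0,"ay":0,"az":0},{"dx":0,"dy":0,"dz":0,"ax":0,"ay":0,"az":0},{"dx":0,"dy":0,"dz":0,"ax":0,"ay":0,"az":0},{"dx":0,"dy":0,"dz":0,"ax":0,"ay":0,"az":0},{"dx":0,"dy":0,"dz":0,"ax":0,"ay":0,"az":0}]' 2 70
python3 - <<'E'
from h import *
import cv2,pickle
f=robot.grab_frame("wrist");cv2.imwrite(f"pics/wrist8.png",f["image"][:,:,::-1]);pickle.dump((f,robot.read_state()),open("w8.pkl","wb"))
print(robot.read_state()["ee_pos"])
E
```

```text
clock: 7.92
ee_pos: [0.445, -0.084, 0.0904]
tcp_rot: [0.648, 0.284, 0.648, -0.284]
wrist_force: [-0.5, 0.5, -0.2]
width: 0.0848
clock: 8.58
ee_pos: [0.4453, -0.0838, 0.0908]
tcp_rot: [0.648, 0.284, 0.647, -0.284]
wrist_force: [-0.3, 1.6, 2.0]
width: 0.0256
[ 0.4453613  -0.08379941  0.09081254]
```

View pics/wrist8.png

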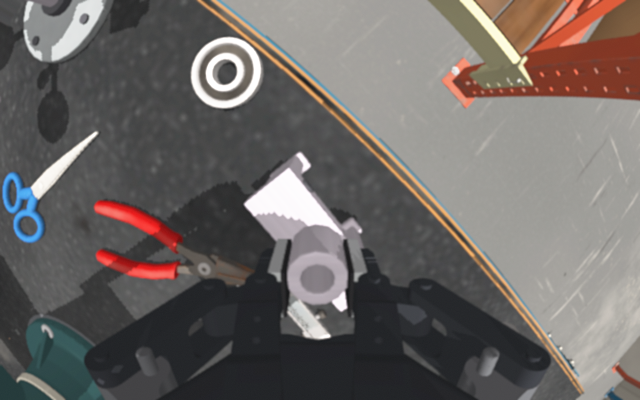

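```bash
python3 - <<'E'
from h import *
import pickle,cv2
np.set_printoptions(precision=4,suppress=True)
f,s=pickle.load(open("w8.pkl","rb"))
a=f["image"][220:330,260:380,::-1];cv2.imwrite("pics/wz8.png",cv2.resize(a,None,fx=5,fy=5,interpolation=cv2.INTER_CUBIC))
print(wplane(f,319,278.5,.118),s["ee_pos"])
E
```

```text
[ 0.4473 -0.0841  0.118 ] [ 0.4454 -0.0838  0.0908]
```

View pics/wz8.png

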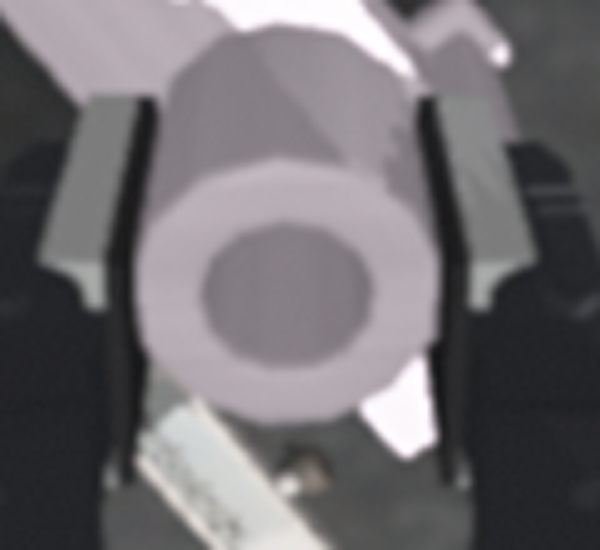

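The bore sits within about 0.6 mm of the TCP, and the face under the crosshead is 20.8 mm below the TCP. I'll lift, then carry while turning +53.1°.

```bash
python3 -m inch '[{"dx":0,"dy":0,"dz":1.5,"ax":0,"ay":0,"az":0},{"dx":0,"dy":0,"dz":3,"ax":0,"ay":0,"az":0},{"dx":0,"dy":0,"dz":3.8,"ax":0,"ay":0,"az":0},{"dx":0,"dy":0,"dz":3.8,"ax":0,"ay":0,"az":0},{"dx":0,"dy":0,"dz":3.8,"ax":0,"ay":0,"az":0},{"dx":0,"dy":0,"dz":3.8,"ax":0,"ay":0,"az":0},{"dx":0,"dy":0,"dz":3,"ax":0,"ay":0,"az":0},{"dx":0,"dy":0,"dz":1.5,"ax":0,"ay":0,"az":0},{"dx":0,"dy":0,"dz":0,"ax":0,"ay":0,"az":0},{"dx":0,"dy":0,"dz":0,"ax":0,"ay":0,"az":0},{"dx":0,"dy":0,"dz":0,"ax":0,"ay":0,"az":0}]'
python3 -m inch '[{"dx":0.3,"dy":1.6,"dz":0,"ax":0,"ay":0,"az":2.5},{"dx":0.54,"dy":3.49,"dz":0,"ax":0,"ay":0,"az":4.9},{"dx":0.54,"dy":3.49,"dz":0,"ax":0,"ay":0,"az":4.9},{"dx":0.54,"dy":3.49,"dz":0,"ax":0,"ay":0,"az":4.9},{"dx":0.54,"dy":3.49,"dz":0,"ax":0,"ay":0,"az":4.9},{"dx":0.54,"dy":3.49,"dz":0,"ax":0,"ay":0,"az":4.9},{"dx":0.54,"dy":3.49,"dz":0,"ax":0,"ay":0,"az":4.9},{"dx":0.54,"dy":3.49,"dz":0,"ax":0,"ay":0,"az":4.9},{"dx":0.54,"dy":3.49,"dz":0,"ax":0,"ay":0,"az":4.9},{"dx":0.54,"dy":3.49,"dz":0,"ax":0,"ay":0,"az":4.9},{"dx":0.54,"dy":3.49,"dz":0,"ax":0,"ay":0,"az":4.9},{"dx":0.3,"dy":1.9,"dz":0,"ax":0,"ay":0,"az":1.6}]'
python3 -m inch '[{"dx":0,"dy":0,"dz":0,"ax":0,"ay":0,"az":0},{"dx":0,"dy":0,"dz":0,"ax":0,"ay":0,"az":0},{"dx":0,"dy":0,"dz":0,"ax":0,"ay":0,"az":0}]'
python3 - <<'E'
from h import *
import cv2,pickle
np.set_printoptions(precision=4,suppress=True)
from scipy.spatial.transform import Rotation as R
s=robot.read_state();q=s["tcp_rot"];M=R.from_quat([q[1],q[2],q[3],q[0]]).as_matrix();print(M,np.degrees(np.arctan2(M[1,2],M[0,2])),s["ee_pos"],s["wrist_force"],s["torque"],s["qpos"])
f=robot.grab_frame("scene");cv2.imwrite("pics/scene9.png",f["image"][:,:,::-1])
cv2.imwrite("pics/scenez9.png",cv2.resize(f["image"][60:260,160:360,::-1],None,fx=3,fy=3,interpolation=cv2.INTER_CUBIC))
f=robot.grab_frame("wrist");cv2.imwrite("pics/wrist9.png",f["image"][:,:,::-1])
E
```

```text
clock: 9.55
ee_pos: [0.4444, -0.0837, 0.3296]
tcp_rot: [0.646, 0.284, 0.649, -0.284]
wrist_force: [-0.1, -0.2, -3.4]
width: 0.0257
clock: 10.55
ee_pos: [0.5041, 0.3035, 0.3279]
tcp_rot: [0.704, -0.038, 0.708, 0.037]
wrist_force: [-0.7, -0.2, -3.2]
width: 0.0258
clock: 10.8
ee_pos: [0.5046, 0.2994, 0.33]
tcp_rot: [0.705, -0.036, 0.708, 0.034]
wrist_force: [0.0, -1.3, -3.1]
width: 0.0256
[[-0.0037 -0.0995  0.995 ]
 [-0.0025  0.995   0.0995]
 [-1.     -0.0021 -0.0039]] 5.712206750712495 [0.5046 0.2994 0.33  ] [ 0.0206 -1.2669 -3.0666] [-0.0208  0.0155  0.037 ] [ 0.4394  0.1773  1.0763 -0.0008  1.8924  0.3394]
```

View pics/scenez9.png

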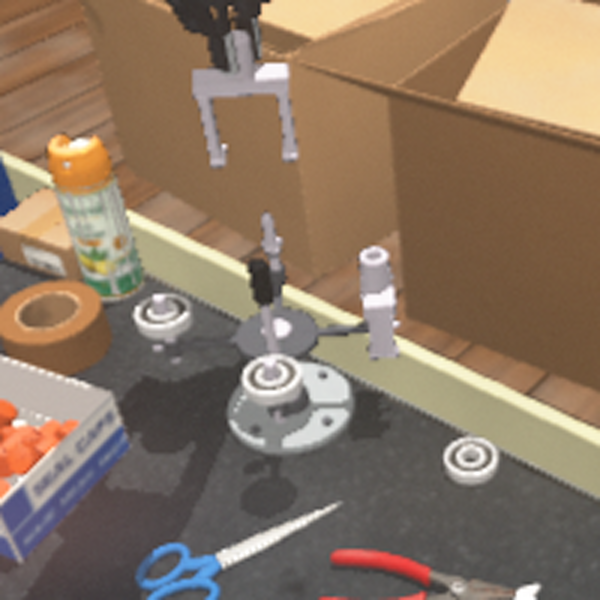

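View pics/wrist9.png

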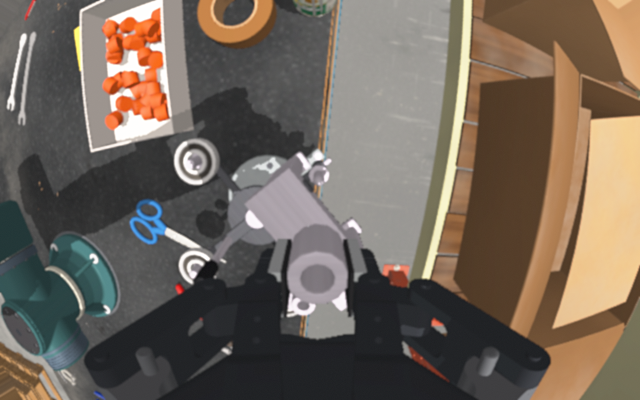

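```bash
python3 -m inch '[{"dx":0.04,"dy":0.08,"dz":-1.5,"ax":0,"ay":0,"az":0},{"dx":0,"dy":0,"dz":-3,"ax":0,"ay":0,"az":0},{"dx":0,"dy":0,"dz":-3,"ax":0,"ay":0,"az":0},{"dx":0,"dy":0,"dz":-2.5,"ax":0,"ay":0,"az":0},{"dx":0,"dy":0,"dz":-1.5,"ax":0,"ay":0,"az":0},{"dx":0,"dy":0,"dz":0,"ax":0,"ay":0,"az":0},{"dx":0,"dy":0,"dz":0,"ax":0,"ay":0,"az":0},{"dx":0,"dy":0,"dz":0,"ax":0,"ay":0,"az":0},{"dx":0,"dy":0,"dz":0,"ax":0,"ay":0,"az":0}]'
python3 - <<'E'
from h import *
import cv2,pickle
np.set_printoptions(precision=4,suppress=True)
s=robot.read_state();print(s["ee_pos"],s["wrist_force"])
f=robot.grab_frame("scene");cv2.imwrite("pics/scenez10.png",cv2.resize(f["image"][80:230,180:330,::-1],None,fx=4,fy=4,interpolation=cv2.INTER_CUBIC))
f=robot.grab_frame("wrist");cv2.imwrite("pics/wrist10.png",f["image"][:,:,::-1])
cv2.imwrite("pics/wz10.png",cv2.resize(f["image"][130:310,220:400,::-1],None,fx=3,fy=3,interpolation=cv2.INTER_CUBIC))
E
```

```text
clock: 11.65
ee_pos: [0.5065, 0.301, 0.22]
tcp_rot: [0.708, -0.035, 0.705, 0.036]
wrist_force: [-1.0, -0.5, -2.4]
width: 0.0256
[0.5065 0.301  0.22  ] [-0.9591 -0.5024 -2.3807]
```

View pics/scenez10.png

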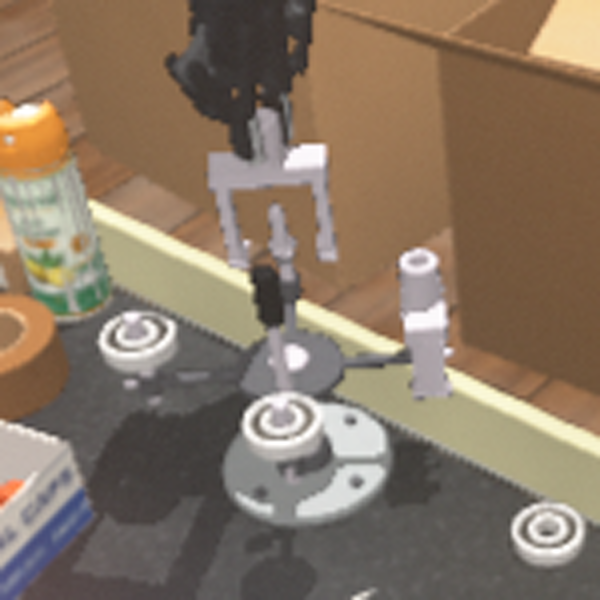

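View pics/wz10.png

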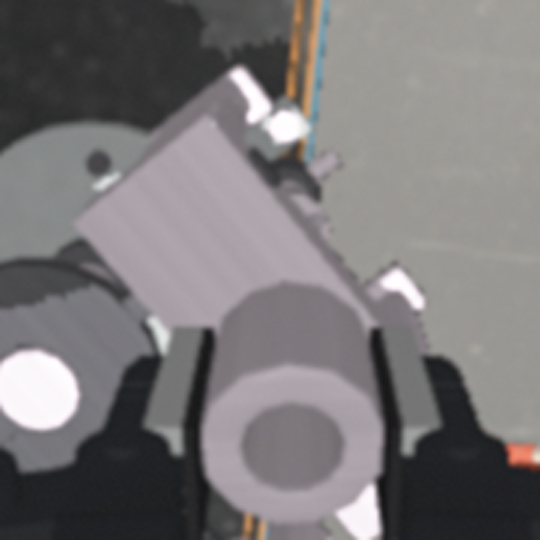

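```bash
python3 - <<'E'
from h import *
for z in (.165,.175,.185):
  print(z,(proj("scene",np.array([.5054,.3006,z]))-[180,80])*4+1.5)
print((proj("scene",np.array([.5065,.301,.1992]))-[180,80])*4+1.5)
E
python3 -m inch '[{"dx":-0.15,"dy":-0.08,"dz":-1.0,"ax":0,"ay":0,"az":0},{"dx":0,"dy":0,"dz":-0.7,"ax":0,"ay":0,"az":0},{"dx":0,"dy":0,"dz":0,"ax":0,"ay":0,"az":0},{"dx":0,"dy":0,"dz":0,"ax":0,"ay":0,"az":0}]'
python3 -m inch '[{"dx":0,"dy":0,"dz":0,"ax":0,"ay":0,"az":0},{"dx":0,"dy":0,"dz":0,"ax":0,"ay":0,"az":0},{"dx":0,"dy":0,"dz":0,"ax":0,"ay":0,"az":0}]'
```

```text
0.165 [276.63304382 216.35593838]
0.175 [274.55074051 204.9599612 ]
0.185 [272.44126083 193.41525385]
[270.05510476 175.91013354]
clock: 12.13
ee_pos: [0.5032, 0.2999, 0.1987]
tcp_rot: [0.705, -0.036, 0.707, 0.035]
wrist_force: [-0.6, 0.6, -2.1]
width: 0.0259
clock: 12.38
ee_pos: [0.5041, 0.3003, 0.2007]
tcp_rot: [0.707, -0.035, 0.706, 0.036]
wrist_force: [0.8, 0.3, -2.1]
width: 0.0257
```

```bash
python3 -m inch '[{"dx":0,"dy":0,"dz":-0.3,"ax":0,"ay":0,"az":0},{"dx":0,"dy":0,"dz":-0.3,"ax":0,"ay":0,"az":0},{"dx":0,"dy":0,"dz":0,"ax":0,"ay":0,"az":0},{"dx":0,"dy":0,"dz":0,"ax":0,"ay":0,"az":0}]'
for i in 1 2 3; do python3 -m inch '[{"dx":0,"dy":0,"dz":-0.25,"ax":0,"ay":0,"az":0},{"dx":0,"dy":0,"dz":0,"ax":0,"ay":0,"az":0},{"dx":0,"dy":0,"dz":0,"ax":0,"ay":0,"az":0}]' | grep -v rot; done
```

```text
clock: 12.72
ee_pos: [0.5037, 0.3, 0.1938]
tcp_rot: [0.706, -0.036, 0.707, 0.035]
wrist_force: [-0.1, -0.2, -2.6]
width: 0.0256
clock: 12.97
ee_pos: [0.5038, 0.3001, 0.1916]
wrist_force: [0.4, -0.0, -2.4]
width: 0.0258
clock: 13.22
ee_pos: [0.5042, 0.3002, 0.1894]
wrist_force: [1.7, -0.2, -3.0]
width: 0.026
clock: 13.47
ee_pos: [0.5044, 0.3001, 0.1869]
wrist_force: [2.7, 0.1, -1.7]
width: 0.0257
```

A sideways force of +2.7 N in x means the pin is in the bore and pushing it that way. I'll yield 1 mm in x.

```bash
python3 -m inch '[{"dx":0.1,"dy":0,"dz":0,"ax":0,"ay":0,"az":0},{"dx":0,"dy":0,"dz":0,"ax":0,"ay":0,"az":0},{"dx":0,"dy":0,"dz":0,"ax":0,"ay":0,"az":0}]' | grep -v rot
python3 -m inch '[{"dx":0,"dy":0,"dz":-0.3,"ax":0,"ay":0,"az":0},{"dx":0,"dy":0,"dz":0,"ax":0,"ay":0,"az":0},{"dx":0,"dy":0,"dz":0,"ax":0,"ay":0,"az":0}]' | grep -v rot
python3 -m inch '[{"dx":0,"dy":0,"dz":-0.2,"ax":0,"ay":0,"az":0},{"dx":0,"dy":0,"dz":0,"ax":0,"ay":0,"az":0},{"dx":0,"dy":0,"dz":0,"ax":0,"ay":0,"az":0}]' | grep -v rot
```

```text
clock: 13.72
ee_pos: [0.5047, 0.3001, 0.1866]
wrist_force: [0.9, 0.1, -2.2]
width: 0.0258
clock: 13.97
ee_pos: [0.5047, 0.3001, 0.1833]
wrist_force: [1.0, -0.8, -3.0]
width: 0.0258
clock: 14.22
ee_pos: [0.5047, 0.3001, 0.1816]
wrist_force: [0.7, -0.1, -2.1]
width: 0.0256
```

```bash
for i in 1 2 3; do python3 -m inch '[{"dx":0.01,"dy":0,"dz":-0.2,"ax":0,"ay":0,"az":0},{"dx":0,"dy":0,"dz":0,"ax":0,"ay":0,"az":0},{"dx":0,"dy":0,"dz":0,"ax":0,"ay":0,"az":0}]' | grep -v rot; done
```

```text
clock: 14.47
ee_pos: [0.505, 0.3003, 0.1798]
wrist_force: [0.9, 1.0, -2.4]
width: 0.0258
clock: 14.72
ee_pos: [0.5054, 0.3004, 0.1779]
wrist_force: [1.6, 1.4, -1.8]
width: 0.0254
clock: 14.97
ee_pos: [0.5057, 0.3005, 0.1759]
wrist_force: [2.4, 1.8, -2.5]
width: 0.0254
```

The leaf is now pushing the bore outward, as expected. I'll carry on in small steps.

```bash
for i in 1 2 3; do python3 -m inch '[{"dx":0.02,"dy":0.02,"dz":-0.2,"ax":0,"ay":0,"az":0},{"dx":0,"dy":0,"dz":0,"ax":0,"ay":0,"az":0},{"dx":0,"dy":0,"dz":0,"ax":0,"ay":0,"az":0}]' | grep -v rot; done
```

```text
clock: 15.22
ee_pos: [0.5057, 0.3005, 0.174]
wrist_force: [3.4, 1.2, -1.6]
width: 0.0259
clock: 15.47
ee_pos: [0.5058, 0.3005, 0.1718]
wrist_force: [3.1, 2.2, -0.4]
width: 0.0256
clock: 15.72
ee_pos: [0.506, 0.3008, 0.1698]
wrist_force: [3.3, 2.0, -1.1]
width: 0.0261
```

```bash
for i in 1 2 3; do python3 -m inch '[{"dx":0.01,"dy":0.01,"dz":-0.15,"ax":0,"ay":0,"az":0},{"dx":0,"dy":0,"dz":0,"ax":0,"ay":0,"az":0},{"dx":0,"dy":0,"dz":0,"ax":0,"ay":0,"az":0}]' | grep -v rot; done
```

```text
clock: 15.97
ee_pos: [0.5058, 0.3008, 0.1675]
wrist_force: [4.1, 2.4, -2.0]
width: 0.0256
clock: 16.22
ee_pos: [0.5059, 0.3009, 0.1663]
wrist_force: [4.2, 2.4, -3.4]
width: 0.026
clock: 16.47
ee_pos: [0.506, 0.3009, 0.1651]
wrist_force: [4.0, 1.5, -2.2]
width: 0.0257
```

```bash
python3 -m inch '[{"dx":0,"dy":0,"dz":-0.1,"ax":0,"ay":0,"az":0},{"dx":0,"dy":0,"dz":0,"ax":0,"ay":0,"az":0},{"dx":0,"dy":0,"dz":0,"ax":0,"ay":0,"az":0}]' | grep -v rot
```

```text
clock: 16.72
ee_pos: [0.5061, 0.3009, 0.1644]
wrist_force: [2.8, 1.5, 0.5]
width: 0.0258
```

```bash
for i in 1 2; do python3 -m inch '[{"dx":0,"dy":0,"dz":-0.1,"ax":0,"ay":0,"az":0},{"dx":0,"dy":0,"dz":0,"ax":0,"ay":0,"az":0},{"dx":0,"dy":0,"dz":0,"ax":0,"ay":0,"az":0}]' | grep -v rot;done
```

```text
clock: 16.97
ee_pos: [0.5062, 0.3009, 0.1633]
wrist_force: [3.0, 1.1, 0.2]
width: 0.0257
clock: 17.22
ee_pos: [0.5062, 0.301, 0.1623]
wrist_force: [3.1, 0.9, 0.2]
width: 0.0258
```

```bash
for i in 1 2; do python3 -m inch '[{"dx":0,"dy":0,"dz":-0.1,"ax":0,"ay":0,"az":0},{"dx":0,"dy":0,"dz":0,"ax":0,"ay":0,"az":0},{"dx":0,"dy":0,"dz":0,"ax":0,"ay":0,"az":0}]' | grep -v rot;done
```

```text
clock: 17.47
ee_pos: [0.5062, 0.301, 0.1618]
wrist_force: [1.5, 0.3, 3.5]
width: 0.0259
clock: 17.72
ee_pos: [0.5062, 0.301, 0.1613]
wrist_force: [1.5, -0.2, 4.3]
width: 0.0255
```

```bash
for i in 1 2; do python3 -m inch '[{"dx":0,"dy":0,"dz":-0.1,"ax":0,"ay":0,"az":0},{"dx":0,"dy":0,"dz":0,"ax":0,"ay":0,"az":0},{"dx":0,"dy":0,"dz":0,"ax":0,"ay":0,"az":0}]' | grep -v rot;done
```

```text
clock: 17.97
ee_pos: [0.5062, 0.301, 0.161]
wrist_force: [0.7, -1.1, 7.3]
width: 0.0258
clock: 18.22
ee_pos: [0.5062, 0.301, 0.1606]
wrist_force: [-0.4, -1.0, 9.0]
width: 0.0257
```

Contact with the collar came at a face height of about 0.141 m, which agrees with the camera estimate. Force is building at about 2 N per commanded mm, so I'll press on to about 15 N.

```bash
for i in 1 2; do python3 -m inch '[{"dx":0,"dy":0,"dz":-0.1,"ax":0,"ay":0,"az":0},{"dx":0,"dy":0,"dz":0,"ax":0,"ay":0,"az":0},{"dx":0,"dy":0,"dz":0,"ax":0,"ay":0,"az":0}]' | grep -v rot;done
```

```text
clock: 18.47
ee_pos: [0.5063, 0.3011, 0.1602]
wrist_force: [-0.9, -0.7, 11.0]
width: 0.0257
clock: 18.72
ee_pos: [0.5063, 0.3011, 0.1599]
wrist_force: [-1.9, -2.0, 13.1]
width: 0.0257
```

```bash
for i in 1 ; do python3 -m inch '[{"dx":0,"dy":0,"dz":-0.1,"ax":0,"ay":0,"az":0},{"dx":0,"dy":0,"dz":0,"ax":0,"ay":0,"az":0},{"dx":0,"dy":0,"dz":0,"ax":0,"ay":0,"az":0}]' | grep -v rot;done
```

```text
clock: 18.97
ee_pos: [0.5063, 0.3011, 0.1596]
wrist_force: [-2.2, -2.5, 13.7]
width: 0.0254
```

```bash
python3 -m inch '[{"dx":0,"dy":0,"dz":-0.1,"ax":0,"ay":0,"az":0},{"dx":0,"dy":0,"dz":0,"ax":0,"ay":0,"az":0},{"dx":0,"dy":0,"dz":0,"ax":0,"ay":0,"az":0},{"dx":0,"dy":0,"dz":0,"ax":0,"ay":0,"az":0}]' | grep -v rot
python3 - <<'E'
from h import *
import cv2
np.set_printoptions(precision=3,suppress=True)
for n in("scene","wrist","top"):
    f=robot.grab_frame(n);cv2.imwrite(f"pics/{n}11.png",f["image"][:,:,::-1])
    print(robot.read_state()["wrist_force"],robot.read_state()["torque"])
a=cv2.imread("pics/scene11.png");cv2.imwrite("pics/scenez11.png",cv2.resize(a[80:230,180:330],None,fx=4,fy=4,interpolation=cv2.INTER_CUBIC))
E
```

```text
clock: 19.3
ee_pos: [0.5063, 0.3011, 0.1592]
wrist_force: [-3.1, -2.0, 17.2]
width: 0.0259
[-2.873 -2.686 17.186] [-0.463  0.637 -0.003]
[-2.889 -2.124 16.712] [-0.444  0.684 -0.021]
[-3.873 -2.479 16.491] [-0.464  0.655  0.02 ]
```

View pics/scenez11.png

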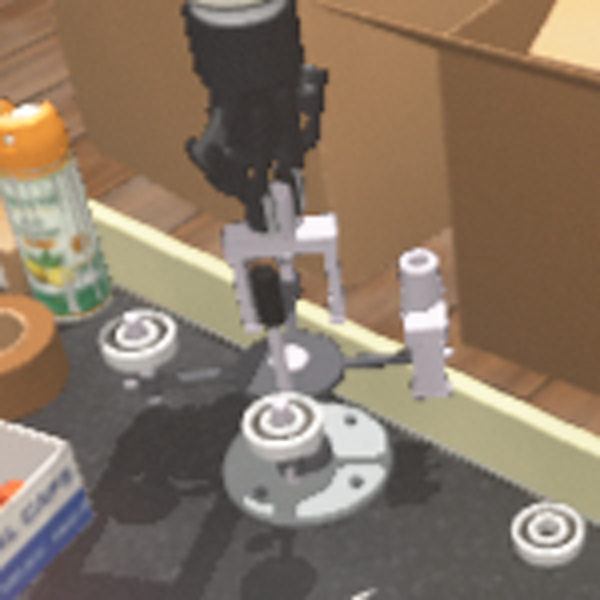

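View pics/wrist11.png

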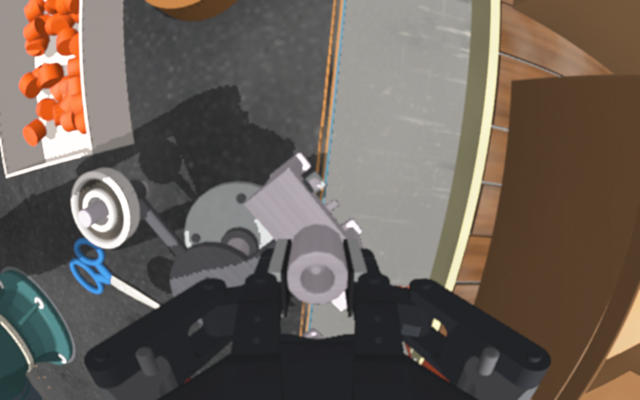

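The wrist view shows the pin tip inside the bore at (316,272). The scene view shows the yoke upright and astride the arm. Stiffness on contact was about 5.4 N/mm, which matches the collar spring. I'll ease off, then open.

```bash
python3 -m inch '[{"dx":0,"dy":0,"dz":0.2,"ax":0,"ay":0,"az":0},{"dx":0,"dy":0,"dz":0.2,"ax":0,"ay":0,"az":0},{"dx":0,"dy":0,"dz":0.2,"ax":0,"ay":0,"az":0},{"dx":0,"dy":0,"dz":0,"ax":0,"ay":0,"az":0},{"dx":0,"dy":0,"dz":0,"ax":0,"ay":0,"az":0}]' | grep -v rot
```

```text
clock: 19.87
ee_pos: [0.5062, 0.301, 0.1611]
wrist_force: [1.4, -1.5, 6.3]
width: 0.0256
```

```bash
python3 -m inch '[{"dx":0,"dy":0,"dz":0.2,"ax":0,"ay":0,"az":0},{"dx":0,"dy":0,"dz":0,"ax":0,"ay":0,"az":0},{"dx":0,"dy":0,"dz":0,"ax":0,"ay":0,"az":0}]' | grep -v rot
python3 -m inch '[{"dx":0,"dy":0,"dz":0,"ax":0,"ay":0,"az":0},{"dx":0,"dy":0,"dz":0,"ax":0,"ay":0,"az":0},{"dx":0,"dy":0,"dz":0,"ax":0,"ay":0,"az":0},{"dx":0,"dy":0,"dz":0,"ax":0,"ay":0,"az":0},{"dx":0,"dy":0,"dz":0,"ax":0,"ay":0,"az":0}]' 6 30 | grep -v rot
python3 -m inch '[{"dx":0,"dy":0,"dz":1,"ax":0,"ay":0,"az":0},{"dx":0,"dy":0,"dz":3,"ax":0,"ay":0,"az":0},{"dx":0,"dy":0,"dz":4,"ax":0,"ay":0,"az":0},{"dx":0,"dy":0,"dz":4,"ax":0,"ay":0,"az":0},{"dx":-3,"dy":-3,"dz":0,"ax":0,"ay":0,"az":0},{"dx":-3,"dy":-3,"dz":0,"ax":0,"ay":0,"az":0},{"dx":-3,"dy":-3,"dz":0,"ax":0,"ay":0,"az":0},{"dx":0,"dy":0,"dz":0,"ax":0,"ay":0,"az":0},{"dx":0,"dy":0,"dz":0,"ax":0,"ay":0,"az":0},{"dx":0,"dy":0,"dz":0,"ax":0,"ay":0,"az":0}]' | grep -v rot
python3 - <<'E'
from h import *
import cv2
for n in("scene","wrist","top"):
    f=robot.grab_frame(n);cv2.imwrite(f"pics/{n}12.png",f["image"][:,:,::-1])
a=cv2.imread("pics/scene12.png");cv2.imwrite("pics/scenez12.png",cv2.resize(a[80:230,180:330],None,fx=4,fy=4,interpolation=cv2.INTER_CUBIC))
E
```

```text
clock: 20.12
ee_pos: [0.5062, 0.301, 0.1619]
wrist_force: [3.5, 1.2, 1.3]
width: 0.0256
clock: 20.53
ee_pos: [0.5057, 0.301, 0.1619]
wrist_force: [0.4, 0.0, 0.0]
width: 0.0601
clock: 21.37
ee_pos: [0.418, 0.2128, 0.2835]
wrist_force: [0.3, 0.6, 0.9]
width: 0.0602
```

View pics/scenez12.png

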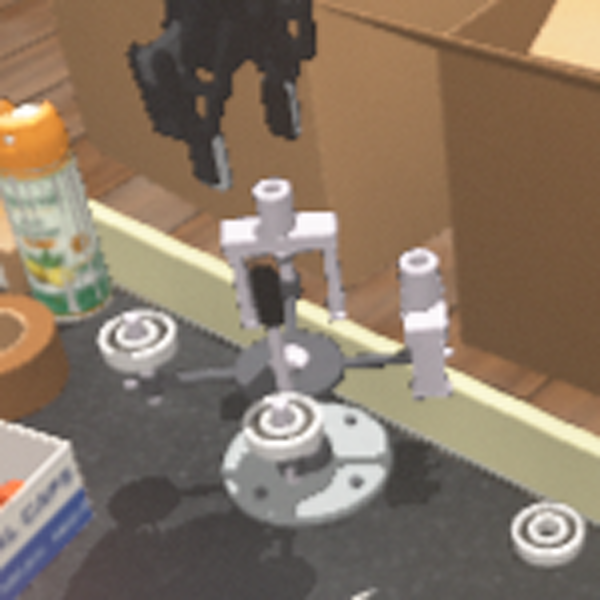

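View pics/wrist12.png

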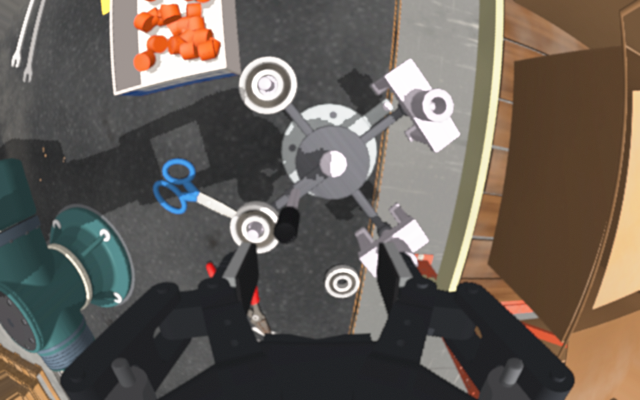

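View pics/top12.png

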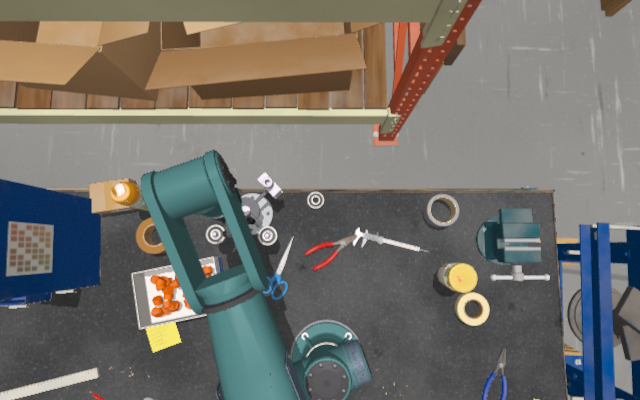

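The yoke hangs upright astride the arm, with the boss at wrist (437,105) and scene crop (272,187). The bystanders have not moved. I'll do a final position check.

```bash
python3 - <<'E'
from h import *
np.set_printoptions(precision=4,suppress=True)
f=robot.grab_frame("wrist")
b=wplane(f,437,105,.189);h=wplane(f,334,163,.1094);print(b,h,np.degrees(np.arctan2(*(b-h)[1::-1])))
print("scene",plane("scene",180+(272+.5)/4-.5,80+(187+.5)/4-.5,.189))
E
```

```text
[0.5045 0.3017 0.189 ] [0.434  0.2327 0.1094] 44.409989312571376
scene [0.5073 0.302  0.189 ]
```

```bash
python3 -c "
from cell import robot
print(robot.hand_in())"
```

```text
the job is handed in; nothing more can be done
None
```

The job is handed in: the free hook stands over the stud and the yoke hangs upright on it, legs astride the arm, released. I took no pictures after handing in, and no verdict was reported.

- **Carousel:** I turned it about −47° by the crank knob and let go. Seen from above, the free arm then lay at about 43.9° and the tongue at 44.4°.
- **Collar:** I felt it at about 141 mm, which agrees with the camera estimate. It gave about 5.4 N/mm, near the stated 5 N/mm.
- **Pressing:** The wrist force read about 17 N, or about 19.5 N with the yoke's weight and not counting the leaf pinch. That is a little over the 15 N asked but below 25 N. I then eased off to about 1 N before opening the fingers.
- **Final position:** The last views put the bore at about (0.505, 0.302), 1 to 4 mm from the stud, with the arm at 44.4°. The wrist and scene estimates differ by about 3 mm.
- **Clearance:** The gripper was about 10 cm above the yoke and clear of it. The loose bearing and grey tape showed no movement.
- **Leaf:** I could not see it. That the bore is over it rests on the sideways push I felt on the way down and on the face reaching the collar.

The first two move calls were refused because a row needs all six numbers. Nothing moved, and the whole job took about 21 s of the 67 s allowed.

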